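# Tip the red specimen mount out of its tray bay into the cleaning bowl

## Robot

A 7-joint arm with a two-finger parallel gripper is mounted at the origin on a cart in front of the work surface, level with it; the furniture and walls round the work are solid. World frame = base frame: x ahead of the robot, y to its left, z up, the work surface at z = 0. Lengths are in m, angles in rad, forces in N, time in s.
With the tool pointing down it reaches from about 0.4 to 0.85 m from the base axis. Payload 10.4 kg.
Tool frame: the origin (TCP) lies at the very end of the fingers, on their centre line; the grasp point (between the pads) lies 19 mm behind it; z points along the fingers, y is the line along which they close (so a half turn about z gives the same grasp; the last joint's range is limited). The gripper opens to 85 mm and grips with 20 to 120 N. Pads are 22 mm wide; open, the fingers measure 114 mm over their backs; the gripper's body (76 mm by 85 mm) begins 54 mm behind the grasp point. The pads swing forward as they close: fully open they stand 13 mm farther back than shut.
Start: joints at [-1.233, 0.332, -0.065, 1.46, 0.022, 1.35, -0.088], TCP at [0.221, 0.585, 0.231] pointing down, gripper open.
Joint ranges: [-2.6, 2.6], [-0.5, 2.12], [-1.47, 1.34], [0.16, 2.42], [-1.27, 4.41], [0.06, 2.06], [-2.6, 2.6]. Speed limits (rad/s): [2.22, 2.22, 2.79, 2.79, 3.14, 3.14, 3.14].

## Interface

Orientations are given as a unit quaternion [x, y, z, w].
In Python, from workcell import manip, vision, order gives the robot as it stands. The module is installed in compiled form; this text tells all that it offers.
- The arm moves only by the tool move_arm, never from a script. Its argument "motion" is a list of rows, each a list of 3 entries, a list of its own where there are three numbers: the shift along the tool's x, y, z scaled (see below), then the turn, a rotation vector about the tool's x, y, z scaled (see below), then the opening, from -1 (shut) to 1 (fully open). In form: [[[dx, dy, dz], [wx, wy, wz], hand], ...]. A call has 1 to 12 rows; each row shifts and turns the commanded pose from where the row before left it, along the tool's axes as they then stand; what a row does not reach is not made up. The controller multiplies each number of a shift by 0.75 m and each number of a turn by pi/4 rad. A row lasts 1/10 s, in which the tool goes at most 50 mm and 8.59 degrees, less where a joint would pass 70% of its speed; a pose out of reach is approached as far as the arm can. A call with a number of a shift or a turn outside -1 to 1 is refused whole. A call with a gripper value outside its range is refused whole. The fingers move at their own pace and stop on an object; "newtons" is the grip in N (left out, the last holds). Time passes only in rows, so rows that do not move let the fingers close. It gives the time, the measured TCP pose, the force, the opening and the grip force at its end, in the units of the state.
- manip.get_obs(): the state, without advancing time (a new reading comes with each control period).
- vision.camera(name): name is "side" or "top" or "wrist"; returns a dict with "pixels" (480x640x3 uint8, red, green, blue), "fx", "fy", "cx", "cy" (pixels), "R" (3x3) and "t" (3): a world point X has camera coordinates R X + t. Camera axes: x right, y down, z forward; pixel columns grow to the right and rows downward; lengths in m; the calibration is good to about 2 mm. The wrist camera is an equidistant fisheye: a pixel r from the principal point sees the ray r / f radians off the axis. A picture is of the moment at which its call begins. There is no depth.
- order.hand_in(): hands the job in; it is judged then, once.
The state is a dict: "clock": time; "joint_pos": joint angles; "joint_velocities": joint speeds; "tau": joint torques, N m; "position": TCP position; "ee_rot": TCP orientation; "ft_force": force on the tool from outside, world axes, zero at the start; "torque": the same for the moment, N m; "grip_width": opening from 0.0 (shut) to 1.0 (fully open); "grasp_force": force on a finger pad.
Only numpy, scipy, OpenCV 4.12 (cv2) and the standard library are available. Lean on these libraries where they do the work, as an engineer would, in place of code of your own. Each camera call takes 0.05 s, during which the arm holds its last target. There are 200 camera calls.

## Task

Take the four-bay specimen tray by its black handle, rest the open corner of the bay that holds the red mount gently on the rim of the steel bowl, and with it resting there tip the tray over that corner, the tool leaning with it, until the red mount slides out into the bowl. Then stand the tray level in the middle of its black mat and let go, with the other three mounts still in the tray. Do not touch any mount with the gripper and leave the bottle, mouse and notepad where they are.

Things in the scene. Friction and masses are not known exactly. Their poses are not given: they have to be found in the camera images.
- tray: white loose tray, 160x160 mm, 0.35 kg, corners cut off at 45 deg; origin: centre of underside, z up, x and y along its sides. Floor 4 mm, rim and dividers 4 mm thick, 26 mm high. Dividers on its x and y axes make 4 bays, one a quadrant; each is open only at its outer corner: the cut edge, 51 mm long, 88 mm from the centre on the diagonal, no rim or sill. Mounts start to slide at 23 to 31 deg tilt
- tray_grip (a point): centre of the tray's handle, 80 mm above the centre of its underside: a black bar 84 mm long along the tray's x, 14 mm thick along its y, 20 mm high, on two posts at x = -34 and +34 mm; axes as the tray's
- mount_red: red round resin specimen mount, 28 mm across and 16 mm high, with a small steel insert in its top; origin at the centre of its underside. At the start about mid-bay in any one of the four bays of the tray
- mount_blue: blue round resin specimen mount, 28 mm across and 16 mm high, with a small steel insert in its top; origin at the centre of its underside, in another bay
- mount_green: green round resin specimen mount, 28 mm across and 16 mm high, with a small steel insert in its top; origin at the centre of its underside, in another bay
- mount_yellow: yellow round resin specimen mount, 28 mm across and 16 mm high, with a small steel insert in its top; origin at the centre of its underside, in another bay
- bowl: open round steel bowl, fixed, 120 mm across at the rim and 50 mm high, wall 4 mm, inside floor 4 mm above the bench; origin at the centre of its underside. Its rim is rigid: feel for it slowly, a push of more than 25 N counts as rough. A beige instrument 140 mm high stands between it and the mat (x 0.48 to 0.88, y -0.10 to 0.22): the tray has no room on the bowl's left (+y) side
- mat: black rubber mat, fixed, 210x210x4 mm, on which the tray stands at the start; origin at the centre of its underside. A red machine 0.29 m high stands to its left (y above 0.60), beside the arm's start
- media_bottle: white bottle with green cap, 54 mm across, 103 mm high, loose bystander; origin at the centre of its underside
- mouse: black computer mouse 104x60x36 mm, loose bystander; origin at the centre of its underside
- notepad: spiral notepad 110x75x11 mm, loose bystander; origin at the centre of its underside

How it is judged:
On the way, in this order (a step that is already met when the one before it is completed fails the run):
1. the tray is lifted clear of its mat with the red mount in it (height (world z) of tray above 0.03 m and x of mount_red in the frame of tray between -0.08 and 0.08 m and y of mount_red in the frame of tray between -0.08 and 0.08 m and z of mount_red in the frame of tray between -0.002 and 0.015 m), for 0.2 s.
2. the tray, tilted at least 12 degrees, rests on the bowl with the red mount still in it (contact force between tray and bowl above 0.3 N and angle between tray's own z axis and vertical above 0.21 rad and x of mount_red in the frame of tray between -0.08 and 0.08 m and y of mount_red in the frame of tray between -0.08 and 0.08 m and z of mount_red in the frame of tray between -0.002 and 0.015 m), for 0.2 s.
3. the red mount is in the bowl while the tray is still held over it (horizontal distance between mount_red and bowl below 0.055 m and height (world z) of mount_red between -0.005 and 0.04 m and height (world z) of tray above 0.03 m), for 0.1 s.
At the end, for the whole second after the job is handed in: The red mount lies in the bowl; the tray stands level (within 3 degrees) and at rest on the mat, its centre within 35 mm of the mat's centre, released; the blue, green and yellow mounts lie in the tray (horizontal distance between mount_red and bowl below 0.055 m and height (world z) of mount_red between -0.005 and 0.04 m and x of mount_blue in the frame of tray between -0.08 and 0.08 m and y of mount_blue in the frame of tray between -0.08 and 0.08 m and z of mount_blue in the frame of tray between -0.002 and 0.015 m and x of mount_green in the frame of tray between -0.08 and 0.08 m and y of mount_green in the frame of tray between -0.08 and 0.08 m and z of mount_green in the frame of tray between -0.002 and 0.015 m and x of mount_yellow in the frame of tray between -0.08 and 0.08 m and y of mount_yellow in the frame of tray between -0.08 and 0.08 m and z of mount_yellow in the frame of tray between -0.002 and 0.015 m and horizontal distance between tray and mat below 0.035 m and height (world z) of tray between 0 and 0.008 m and angle between tray's own z axis and vertical below 0.05 rad and linear speed of tray below 0.02 m/s and contact force between the fingers and tray below 0.1 N); the robot touches nothing.
It fails at once if another mount leaves the tray (distance between any of mount_blue, mount_green, mount_yellow and tray above 0.12 m).
It fails at once if a mount is touched with the fingers (contact force between the fingers and mount_blue above 0.3 N or contact force between the fingers and mount_green above 0.3 N or contact force between the fingers and mount_yellow above 0.3 N or contact force between the fingers and mount_red above 0.3 N).
It fails at once if the bowl is pressed with the tray with more than 25 N (contact force between tray and bowl above 25 N).
It fails at once if the bottle, mouse or notepad is moved more than 20 mm (distance of any of media_bottle, mouse, notepad from where it was at the start of the episode above 0.02 m).
It also fails if it takes over 67 s, if anything falls off the work surface, if the arm or the gripper's body presses on something with over 40 N, if the wrist force passes 120 N, or if a joint passes its speed limit or range.

## Working session

There is one attempt and no reset: what is moved stays moved. The work goes in short steps, Python scripts to look and compute and a tool call to move; the robot and the scene stay as the last step left them, time stands still between calls to the robot, and variables do not carry over. Pictures are saved under pics/ and viewed, at most 10 in all, crops included, and the job is handed in when it is done.

Besides the shell and the picture viewer there is one more tool, called as a command line: name --argument value ..., lists and objects as JSON in quotes. move_arm: Moves the arm, as the interface text tells. Its arguments: {"type":"object","properties":{"motion":{"type":"array"},"newtons":{"type":"number"}},"required":["motion"]}

```bash
mkdir -p pics
python3 - <<'E'
from workcell import manip, vision
import cv2,numpy as np,pickle
o=manip.get_obs();print({k:np.round(v,3).tolist() for k,v in o.items()})
for n in("top","side"):
    c=vision.camera(n);pickle.dump(c,open(n+'.pkl','wb'))
    cv2.imwrite(f'pics/{n}0.png',c['pixels'][:,:,::-1]);print(n,c['fx'],c['cx'],c['cy'],np.round(c['R'],3).tolist(),np.round(c['t'],3))
E
```

```text
{'clock': 0.0, 'joint_pos': [-1.233, 0.333, -0.065, 1.461, 0.022, 1.35, -0.089], 'joint_velocities': [-0.001, -0.001, 0.001, 0.001, 0.001, 0.001, 0.001], 'tau': [0.0, -62.545, 0.049, -39.162, 0.016, 0.01, -0.0], 'position': [0.22, 0.584, 0.23], 'ee_rot': [0.179, 0.984, -0.001, -0.0], 'ft_force': [-0.711, -1.009, -0.045], 'torque': [0.001, -0.004, 0.011], 'grasp_force': 0.0, 'grip_width': 1.005}
top 553.0817817440949 322.526773473707 234.67251468924084 [[-0.01, -1.0, -0.01], [-0.98, 0.012, -0.196], [0.196, 0.008, -0.98]] [-0.053  0.612  1.755]
side 569.2642296719538 318.3676224022019 238.83959713903982 [[-0.888, -0.46, -0.01], [-0.38, 0.746, -0.547], [0.259, -0.481, -0.837]] [0.496 0.347 1.626]
```

View pics/top0.png

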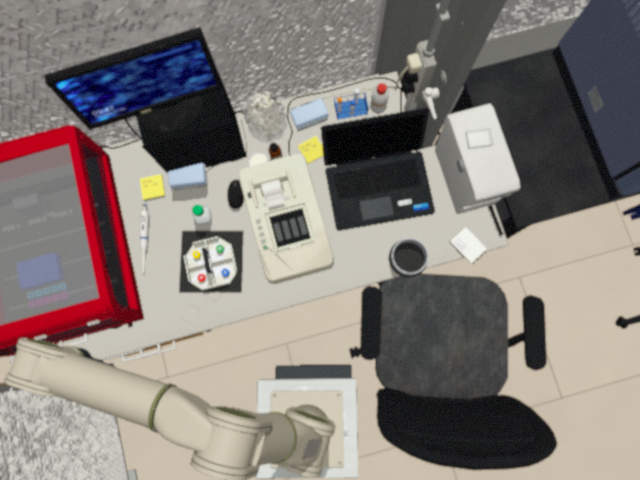

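View pics/side0.png

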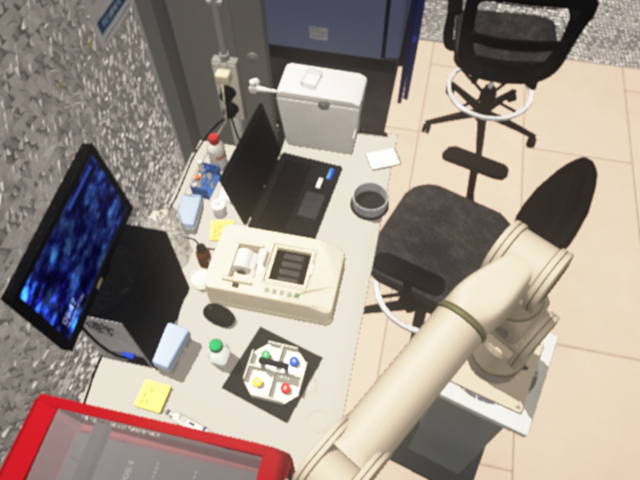

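The top view shows the tray at about (211,263) on its mat, with the red mount near (201,278). The bowl is at (408,257), the bottle at (201,215) and the mouse at (235,193). In the side view the tray is at (275,373) and the bowl at (369,200).

```bash
cat > h.py <<'E'
import numpy as np,cv2,pickle
def proj(c,X):
    p=c['R']@np.array(X)+c['t'];return np.array([c['fx']*p[0]/p[2]+c['cx'],c['fy']*p[1]/p[2]+c['cy']])
def ray(c,uv,z):
    R,t=np.array(c['R']),np.array(c['t']);o=-R.T@t
    d=R.T@np.array([(uv[0]-c['cx'])/c['fx'],(uv[1]-c['cy'])/c['fy'],1]);return o+d*(z-o[2])/d[2]
def hsv(c): return cv2.cvtColor(c['pixels'],cv2.COLOR_RGB2HSV)
COL={'red':[(0,8),(172,180)],'yellow':[(20,34)],'green':[(45,80)],'blue':[(100,125)]}
def blobs(c,col,box,smin=110,vmin=70):
    H=hsv(c);m=np.zeros(H.shape[:2],np.uint8)
    for a,b in COL[col]: m|=cv2.inRange(H,(a,smin,vmin),(b,255,255))
    k=np.zeros_like(m);x0,y0,x1,y1=box;k[y0:y1,x0:x1]=m[y0:y1,x0:x1]
    n,l,s,ce=cv2.connectedComponentsWithStats(k)
    return [(int(s[i,4]),ce[i]) for i in range(1,n) if s[i,4]>=12]
E
python3 - <<'E'
from h import *
T,S=[pickle.load(open(n+'.pkl','rb')) for n in('top','side')]
for nm,c,box in(('top',T,(180,232,245,294)),('side',S,(240,335,320,412))):
    for col in COL:
        for a,uv in blobs(c,col,box): print(nm,col,a,uv.round(1),ray(c,uv,.022).round(4)[:2])
    H=hsv(c); x0,y0,x1,y1=box
    w=np.zeros(H.shape[:2],np.uint8);w[y0:y1,x0:x1]=cv2.inRange(H,(0,0,150),(180,50,255))[y0:y1,x0:x1]
    # white tray hull -> rim top z=.034
    p=cv2.convexHull(cv2.findNonZero(w)); q=np.array([ray(c,u,.030)[:2] for u in p[:,0]],np.float32)
    print('tray rim rect',cv2.minAreaRect(q))
    # mat & bowl
    d=cv2.inRange(H,(0,0,0),(180,255,70))
    bx=(170,225,255,300) if nm=='top' else (215,322,332,422)
    m=np.zeros_like(d);m[bx[1]:bx[3],bx[0]:bx[2]]=d[bx[1]:bx[3],bx[0]:bx[2]]
    n,l,s,_=cv2.connectedComponentsWithStats(m);i=1+np.argmax(s[1:,4])
    p=cv2.convexHull(cv2.findNonZero((l==i).astype(np.uint8)));q=np.array([ray(c,u,.004)[:2] for u in p[:,0]],np.float32)
    print('mat',cv2.minAreaRect(q),s[i])
a=T['pixels'][225:300,170:255];b=S['pixels'][325:420,230:330];e=T['pixels'][225:290,375:445];f=S['pixels'][170:230,335:405]
rs=lambda i:cv2.resize(i,(400,300),interpolation=cv2.INTER_CUBIC)
cv2.imwrite('pics/c1.png',np.vstack([np.hstack([rs(a),rs(b)]),np.hstack([rs(e),rs(f)])])[:,:,::-1])
E
```

```text
top red 35 [201.1 277.9] [0.478  0.3436]
top yellow 42 [195.9 254.5] [0.5569 0.3635]
top green 13 [220.4 249.8] [0.5718 0.2822]
top blue 32 [225.2 272.2] [0.496  0.2642]
tray rim rect ((0.5290983319282532, 0.308591365814209), (0.220634326338768, 0.2041255384683609), 89.36468505859375)
mat ((0.5381739735603333, 0.31610801815986633), (0.19847601652145386, 0.2039538025856018), 89.5530776977539) [182 231  60  61 882]
side red 63 [285.3 388. ] [0.4819 0.3464]
side yellow 47 [257.2 382.4] [0.5588 0.3683]
side blue 39 [293.6 361.7] [0.4978 0.2697]
tray rim rect ((0.5211101174354553, 0.31709784269332886), (0.22874292731285095, 0.21894310414791107), 27.182960510253906)
mat ((0.7466199398040771, 0.2556489408016205), (0.04775555431842804, 0.009712415747344494), 27.082128524780273) [215 322  17   4  40]
```

View pics/c1.png

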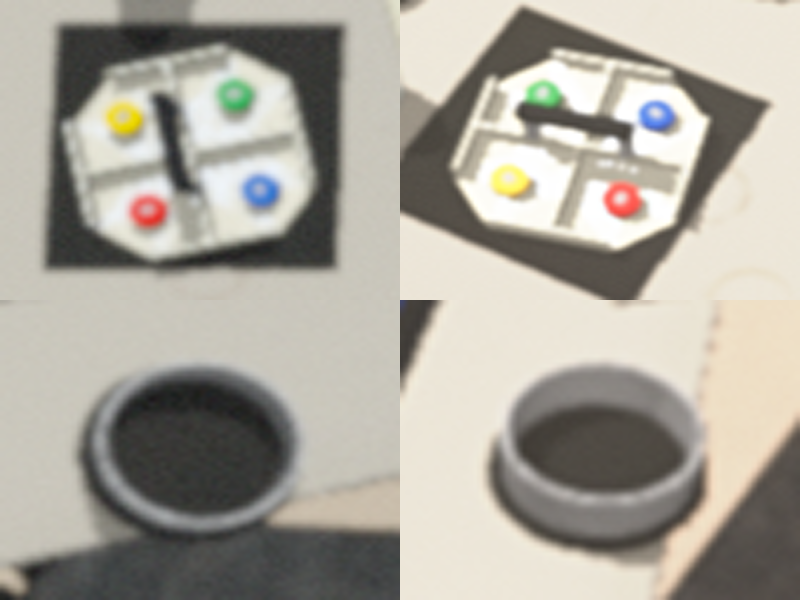

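The crop confirms the handle runs from about (204,249.5) to (209.7,272.5) in the top view, so the tray yaw is about 13.5°. Red sits in the near-left bay. The bowl rim is centred at about (409,257) in top and (370,197) in side.

```bash
cat >> h.py <<'E'
from scipy.spatial.transform import Rotation as Ro
def step(o,p,R,n=1):
    """shift then turn from the measured pose to target, per row for n rows, in units"""
    q=Ro.from_quat(o['ee_rot']);s=q.inv().apply(np.array(p)-o['position'])/.75
    w=(q.inv()*R).as_rotvec()/(np.pi/4);return (s/n).round(4),(w/n).round(4)
def toolyaw(deg):  # tool down, tool y at world angle deg
    a=np.radians(deg);y=np.array([np.cos(a),np.sin(a),0]);z=np.array([0,0,-1.]);return Ro.from_matrix(np.c_[np.cross(y,z),y,z])
E
python3 - <<'E'
from h import *
from workcell import manip
T,S=[pickle.load(open(n+'.pkl','rb')) for n in('top','side')]
pt=lambda c,L,z:[ray(c,u,z).round(3)[:2].tolist() for u in L]
print('handle',pt(T,[(204,249.5),(209.7,272.5)],.094))
print('bowl top c/L/R/near/far',pt(T,[(409.2,257.2),(391.3,257),(427.1,257),(409,275.3),(409,239.1)],.05))
print('bowl side c,L,R',pt(S,[(370.3,197),(352.5,197),(388,197)],.05))
print('laptop',pt(T,[(333,228),(433,212),(426,165),(323,165)],.02),'screen top',pt(T,[(322,128),(428,110)],.25))
print('box base',pt(T,[(475,203),(518,190)],0.0),'box top',pt(T,[(475,203),(518,190),(440,125)],.2),'pad',pt(T,[(452,241),(468,260),(487,245)],0.01))
o=manip.get_obs()
# refine: gray ellipse of bowl rim
for nm,c,b in(('top',T,(380,230,440,286)),('side',S,(340,175,400,228))):
    g=cv2.cvtColor(c['pixels'],cv2.COLOR_RGB2GRAY)[b[1]:b[3],b[0]:b[2]];m=(g<75).astype(np.uint8)
    ct=max(cv2.findContours(m,0,1)[0],key=cv2.contourArea);print(nm,cv2.fitEllipse(ct)[0]+np.array(b[:2]),cv2.fitEllipse(ct)[1])
print('to pre', step(o,[.5265,.3155,.20],toolyaw(-76.5),1))
E
```

```text
handle [[0.561, 0.321], [0.486, 0.3]]
bowl top c/L/R/near/far [[0.535, -0.342], [0.536, -0.284], [0.535, -0.401], [0.475, -0.339], [0.595, -0.344]]
bowl side c,L,R [[0.54, -0.339], [0.593, -0.312], [0.488, -0.366]]
laptop [[0.642, -0.095], [0.693, -0.434], [0.859, -0.418], [0.864, -0.064]] screen top [[0.905, -0.063], [0.959, -0.389]]
box base [[0.728, -0.583], [0.772, -0.733]] box top [[0.676, -0.527], [0.716, -0.661], [0.93, -0.434]] pad [[0.594, -0.494], [0.529, -0.544], [0.579, -0.611]]
top [409.21724129 256.01607704] (27.246440887451172, 30.025165557861328)
side [369.45199394 199.43508339] (13.18354606628418, 24.575387954711914)
to pre (array([-0.5083, -0.1914,  0.0411]), array([-6.0000e-04,  2.2000e-03,  3.2406e+00]))
```

move_arm --motion '[[[-0.021,-0.056,0],[0,0,0],1],[[-0.021,-0.056,0],[0,0,0],1],[[-0.021,-0.056,0],[0,0,0],1],[[-0.055,-0.003,0],[0,0,0],1],[[-0.055,-0.003,0],[0,0,0],1],[[-0.055,-0.003,0],[0,0,0],1],[[-0.055,-0.003,0],[0,0,0],1],[[-0.055,-0.003,0],[0,0,0],1],[[-0.055,-0.003,0],[0,0,0],1],[[-0.055,-0.003,0],[0,0,0],1],[[-0.055,-0.003,0],[0,0,0],1],[[0,0,0],[0,0,0],1]]'

```text
clock: 1.3
position: [0.5273, 0.312, 0.2304]
ee_rot: [0.183, 0.983, -0.001, 0.001]
ft_force: [-0.1, -0.5, -1.0]
grip_width: 0.999
grasp_force: 0.0
```

move_arm --motion '[[[0,0,0],[0,0,0.18],1],[[0,0,0],[0,0,0.18],1],[[0,0,0],[0,0,0.18],1],[[0,0,0],[0,0,0.18],1],[[0,0,0],[0,0,0.18],1],[[0,0,0],[0,0,0.18],1],[[0,0,0],[0,0,0.18],1],[[0,0,0],[0,0,0.18],1],[[0,0,0],[0,0,0.18],1]]'

```text
clock: 2.2
position: [0.5223, 0.317, 0.2309]
ee_rot: [0.731, 0.683, -0.0, -0.0]
ft_force: [0.4, 0.2, -1.0]
grip_width: 1.0
grasp_force: 0.0
```

move_arm --motion '[[[0,0,0],[0,0,0.18],1],[[0,0,0],[0,0,0.18],1],[[0,0,0],[0,0,0.18],1],[[0,0,0],[0,0,0.18],1],[[0,0,0],[0,0,0.18],1],[[0,0,0],[0,0,0.18],1],[[0,0,0],[0,0,0.18],1],[[0,0,0],[0,0,0.18],1],[[0,0,0],[0,0,0.18],1],[[0,0,0],[0,0,0],1]]'

```text
clock: 3.2
position: [0.5223, 0.317, 0.2309]
ee_rot: [0.993, 0.117, -0.0, 0.0]
ft_force: [0.0, 0.5, -0.5]
grip_width: 1.001
grasp_force: 0.0
```

Run:
```python
from h import *
from workcell import manip,vision
o=manip.get_obs();print(o['clock'],np.round(o['joint_pos'],2),o['position'],o['ft_force'])
print(step(o,[.525,.313,.12],toolyaw(-76.5)),step(o,[.525,.313,.065],toolyaw(-76.5)))
c=vision.camera('wrist');pickle.dump(c,open('w.pkl','wb'));cv2.imwrite('pics/w1.png',c['pixels'][:,:,::-1]);print(c['fx'],c['cx'],c['cy'],np.round(c['R'],3).tolist(),c['t'])
```

```text
3.2 [-1.07  0.33  0.57  1.53 -0.18  1.34 -1.82] [0.52233399 0.31704663 0.23092559] [ 0.01524711  0.48102931 -0.50611783]
(array([0.0023, 0.006 , 0.1479]), array([ 0.0003,  0.0009, -0.0019])) (array([0.0024, 0.006 , 0.2212]), array([ 0.0003,  0.0009, -0.0019]))
371.64829954431775 317.26280287732624 240.19841468333848 [[0.233, -0.973, 0.0], [-0.925, -0.221, 0.31], [-0.302, -0.072, -0.951]] [0.18712933 0.51153526 0.55985406]
```

View pics/w1.png

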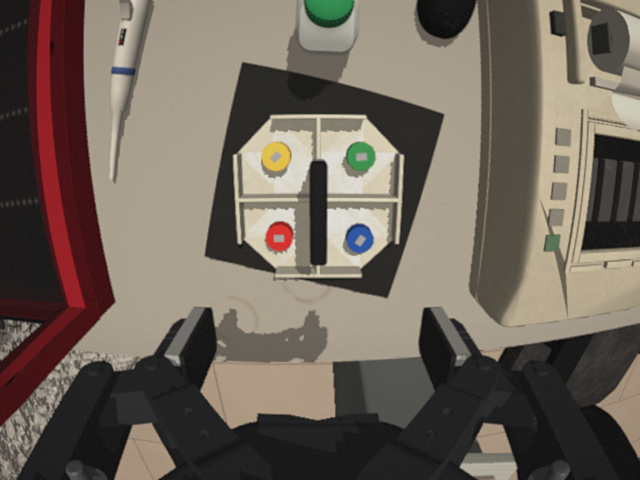

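The wrist view shows the handle upright between (319,160) and (318,264), aligned with the fingers. The mounts are yellow (276,156), green (361,157), red (279,237) and blue (360,239).

```bash
cat >> h.py <<'E'
def wray(c,uv,z):
    R,t=np.array(c['R']),np.array(c['t']);o=-R.T@t
    d=np.array([uv[0]-c['cx'],uv[1]-c['cy']]);r=np.hypot(*d)+1e-9;a=r/c['fx']
    v=R.T@np.r_[np.sin(a)*d/r,np.cos(a)];return o+v*(z-o[2])/v[2]
E
python3 - <<'E'
from h import *
from workcell import manip
c=pickle.load(open('w.pkl','rb'))
P={k:wray(c,max(blobs(c,k,(205,110,430,290)),key=lambda b:b[0])[1],.023) for k in COL}
for k in P: print(k,P[k].round(4))
print('mean',np.mean(list(P.values()),0).round(4))
a,b=wray(c,(319,160),.094),wray(c,(318,264),.094);print('handle',(a+b)/2,np.linalg.norm(a-b),np.degrees(np.arctan2(*(a-b)[1::-1])))
R=[wray(c,u,.030) for u in((235,199),(405,202),(319,115),(318,278))];print('rim',np.round(R,4).tolist(),((R[0]+R[1])/2).round(4),((R[2]+R[3])/2).round(4))
print('mat',np.mean([wray(c,u,.004) for u in((243,63),(443,113),(387,297),(206,257))],0).round(4))
o=manip.get_obs();h=(a+b)/2
for z in(.13,.065): print(step(o,[h[0],h[1],z],toolyaw(-76.5)))
E
```

```text
red [0.4826 0.3468 0.023 ]
yellow [0.559  0.3664 0.023 ]
green [0.5777 0.2891 0.023 ]
blue [0.499  0.2691 0.023 ]
mean [0.5296 0.3179 0.023 ]
handle [0.53072435 0.31843071 0.094     ] 0.08354312121846566 12.970049625330763
rim [[0.5113, 0.3957, 0.03], [0.5465, 0.2364, 0.03], [0.6059, 0.3357, 0.03], [0.4504, 0.2994, 0.03]] [0.5289 0.3161 0.03  ] [0.5281 0.3176 0.03  ]
mat [0.5381 0.3184 0.004 ]
(array([0.0113, 0.0009, 0.1346]), array([0.0003, 0.0007, 0.005 ]))
(array([0.0113, 0.0008, 0.2213]), array([0.0003, 0.0007, 0.005 ]))
```

move_arm --motion '[[[0.009,0.001,0.035],[0,0,0],1],[[0,0,0.04],[0,0,0],1],[[0,0,0.04],[0,0,0],1],[[0,0,0.04],[0,0,0],1],[[0,0,0.035],[0,0,0],1],[[0,0,0.03],[0,0,0],1],[[0,0,0],[0,0,0],1],[[0,0,0],[0,0,0],1]]'

```text
clock: 4.05
position: [0.5296, 0.3177, 0.0667]
ee_rot: [0.993, 0.119, -0.0, 0.0]
ft_force: [-0.1, 0.3, 0.4]
grip_width: 1.0
grasp_force: 0.0
```

move_arm --motion '[[[0,0,0],[0,0,0],-1],[[0,0,0],[0,0,0],-1],[[0,0,0],[0,0,0],-1],[[0,0,0],[0,0,0],-1],[[0,0,0],[0,0,0],-1],[[0,0,0],[0,0,0],-1],[[0,0,0],[0,0,0],-1],[[0,0,0],[0,0,0],-1],[[0,0,0],[0,0,0],-1],[[0,0,0],[0,0,0],-1]]' --newtons 100

```text
clock: 5.05
position: [0.5296, 0.318, 0.0668]
ee_rot: [0.993, 0.118, 0.0, -0.0]
ft_force: [-1.8, 0.0, 4.8]
grip_width: 0.141
grasp_force: 98.4
```

move_arm --motion '[[[0,0,0],[0,0,0],-1],[[0,0,0],[0,0,0],-1]]'

```text
clock: 5.25
position: [0.5296, 0.318, 0.0668]
ee_rot: [0.993, 0.118, 0.0, -0.0]
ft_force: [-1.8, 0.1, 5.4]
grip_width: 0.145
grasp_force: 98.4
```

move_arm --motion '[[[0,0,-0.01],[0,0,0],-1],[[0,0,-0.02],[0,0,0],-1],[[0,0,-0.03],[0,0,0],-1],[[0,0,-0.03],[0,0,0],-1],[[0,0,-0.03],[0,0,0],-1],[[0,0,-0.03],[0,0,0],-1],[[0,0,-0.03],[0,0,0],-1],[[0,0,-0.03],[0,0,0],-1],[[0,0,-0.03],[0,0,0],-1],[[0,0,-0.02],[0,0,0],-1],[[0,0,-0.01],[0,0,0],-1],[[0,0,0],[0,0,0],-1]]'

```text
clock: 6.45
position: [0.5297, 0.3178, 0.2696]
ee_rot: [0.993, 0.118, 0.0, -0.0]
ft_force: [-0.1, 0.3, -5.3]
grip_width: 0.143
grasp_force: 97.8
```

Run:
```python
from h import *
from workcell import manip,vision
o=manip.get_obs();print(o['clock'],np.round(o['joint_pos'],2),o['position'],o['ft_force'])
c=vision.camera('wrist')
for k in COL: print(k,[(a,b.round(0)) for a,b in blobs(c,k,(150,80,480,400))])
print('to above bowl, keep yaw',step(o,[.56,-.37,.27],Ro.from_quat(o['ee_rot']),1))
```

```text
6.45 [-1.06  0.32  0.58  1.45 -0.18  1.42 -1.81] [0.52972715 0.31777147 0.26956021] [-0.08831537  0.3387295  -5.33231585]
red [(1189, array([248., 324.]))]
yellow [(2022, array([242., 197.]))]
green [(1779, array([394., 197.]))]
blue [(1211, array([388., 328.]))]
to above bowl, keep yaw (array([-0.1752,  0.901 , -0.0012]), array([0., 0., 0.]))
```

move_arm --motion '[[[-0.002,0.01,0],[0,0,0],-1],[[-0.004,0.02,0],[0,0,0],-1],[[-0.006,0.03,0],[0,0,0],-1],[[-0.008,0.04,0],[0,0,0],-1],[[-0.008,0.04,0],[0,0,0],-1],[[-0.008,0.04,0],[0,0,0],-1],[[-0.008,0.04,0],[0,0,0],-1],[[-0.008,0.04,0],[0,0,0],-1],[[-0.008,0.04,0],[0,0,0],-1],[[-0.008,0.04,0],[0,0,0],-1],[[-0.008,0.04,0],[0,0,0],-1],[[-0.008,0.04,0],[0,0,0],-1]]'

```text
clock: 7.7
position: [0.5409, -0.0069, 0.2687]
ee_rot: [0.993, 0.117, -0.0, -0.0]
ft_force: [0.4, -0.4, -5.5]
grip_width: 0.144
grasp_force: 97.8
```

move_arm --motion '[[[-0.008,0.04,0],[0,0,0],-1],[[-0.008,0.04,0],[0,0,0],-1],[[-0.008,0.04,0],[0,0,0],-1],[[-0.008,0.04,0],[0,0,0],-1],[[-0.008,0.04,0],[0,0,0],-1],[[-0.008,0.04,0],[0,0,0],-1],[[-0.008,0.04,0],[0,0,0],-1],[[-0.008,0.04,0],[0,0,0],-1],[[-0.006,0.03,0],[0,0,0],-1],[[-0.006,0.03,0],[0,0,0],-1],[[-0.004,0.02,0],[0,0,0],-1],[[0,0,0],[0,0,0],-1]]'

```text
clock: 8.9
position: [0.5507, -0.3135, 0.2688]
ee_rot: [0.993, 0.115, -0.001, 0.001]
ft_force: [0.2, -0.8, -5.5]
grip_width: 0.145
grasp_force: 97.9
```

Run:
```python
from h import *
from workcell import manip,vision
o=manip.get_obs();print(o['clock'],np.round(o['joint_pos'],2),o['position'],o['ft_force'],o['ee_rot'])
c=vision.camera('wrist')
for k in COL: print(k,[(a,b.round(0)) for a,b in blobs(c,k,(150,80,480,400))])
print(step(o,[.672,-.368,.20],toolyaw(-56.5)))
cv2.imwrite('pics/w2.png',c['pixels'][:,:,::-1])
```

```text
8.9 [-0.19  0.43  0.88  1.42 -0.33  1.45 -0.65] [ 0.55072143 -0.31352618  0.26879406] [ 0.23720674 -0.79699425 -5.5469915 ] [ 9.93387162e-01  1.14809388e-01 -5.29347790e-04  6.86571007e-04]
red [(1126, array([249., 324.]))]
yellow [(2022, array([244., 197.]))]
green [(1759, array([396., 198.]))]
blue [(13, array([440.,  80.])), (1261, array([389., 328.]))]
(array([0.141 , 0.1075, 0.0917]), array([ 0.0013,  0.0018, -0.4514]))
```

View pics/w2.png

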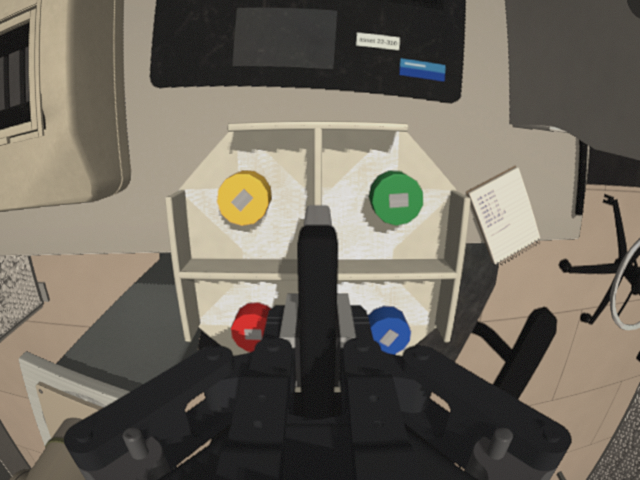

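The wrist view shows all four mounts still mid-bay: red (250,325), blue (389,328), green (396,198), yellow (244,197). The notepad is clear at (505,215), and the laptop edge is ahead. Moving on to the bowl's far side.

move_arm --motion '[[[0.01,0.007,0],[0,0,0],-1],[[0.02,0.015,0],[0,0,0],-1],[[0.03,0.023,0],[0,0,0],-1],[[0.03,0.023,0],[0,0,0],-1],[[0.03,0.023,0],[0,0,0],-1],[[0.02,0.015,0],[0,0,0],-1],[[0,0,0],[0,0,-0.09],-1],[[0,0,0],[0,0,-0.09],-1],[[0,0,0],[0,0,-0.09],-1],[[0,0,0],[0,0,-0.09],-1],[[0,0,0],[0,0,-0.09],-1],[[0,0,0],[0,0,0],-1]]'

```text
clock: 10.15
position: [0.675, -0.3608, 0.2685]
ee_rot: [0.956, 0.292, 0.0, -0.0]
ft_force: [0.0, -0.1, -6.4]
grip_width: 0.141
grasp_force: 98.3
```

```bash
cat >> h.py <<'E'
BOWL=np.array([.537,-.341,0])
def dump(th,gap,yaw=33.5,s=.085,r=.052,h=.063):
    a=np.radians(135+yaw);d=np.array([np.cos(a),np.sin(a),0]);ax=np.cross([0,0,1],d)
    Q=Ro.from_rotvec(ax*np.radians(th));P=BOWL-r*d+[0,0,.05+gap]
    return P-Q.apply(s*d)+Q.apply([0,0,h]),Q*toolyaw(yaw-90)
class O(dict): pass
def chain(o,L):
    for th,gap in L:
        p,R=dump(th,gap);s,w=step(o,p,R);print(th,gap,s.tolist(),w.tolist());o=dict(position=p,ee_rot=R.as_quat())
E
python3 - <<'E'
from h import *
from workcell import manip
o=manip.get_obs();print(o['clock'],np.round(o['joint_pos'],2),o['position'],o['ft_force'])
chain(o,[(0,.06),(0,.02),(5,.02),(10,.02),(10,0),(15,0),(20,0),(25,0)])
E
```

```text
10.15 [ 0.08  0.74  0.73  0.95 -0.47  1.59 -0.32] [ 0.67501732 -0.36084926  0.2684545 ] [ 0.028528   -0.08778177 -6.41226595]
0 0.06 [-0.0098, 0.0055, 0.1273] [-0.001, -0.0007, 0.0095]
0 0.02 [0.0, 0.0, 0.0533] [0.0, 0.0, 0.0]
5 0.02 [-0.0055, -0.0055, -0.0096] [-0.0786, 0.0786, 0.0]
10 0.02 [-0.0055, -0.0055, -0.0096] [-0.0786, 0.0786, 0.0]
10 0 [-0.0033, -0.0033, 0.0263] [0.0, 0.0, 0.0]
15 0 [-0.0055, -0.0055, -0.0096] [-0.0786, 0.0786, 0.0]
20 0 [-0.0055, -0.0055, -0.0096] [-0.0786, 0.0786, 0.0]
25 0 [-0.0055, -0.0055, -0.0096] [-0.0786, 0.0786, 0.0]
```

move_arm --motion '[[[-0.005,0.003,0.01],[0,0,0],-1],[[-0.005,0.003,0.02],[0,0,0],-1],[[0,0,0.03],[0,0,0],-1],[[0,0,0.03],[0,0,0],-1],[[0,0,0.03],[0,0,0],-1],[[0,0,0.03],[0,0,0],-1],[[0,0,0.02],[0,0,0],-1],[[0,0,0.01],[0,0,0],-1],[[0,0,0],[0,0,0],-1]]'

```text
clock: 11.05
position: [0.6702, -0.3694, 0.1324]
ee_rot: [0.957, 0.29, -0.001, -0.001]
ft_force: [0.9, 0.1, -5.7]
grip_width: 0.144
grasp_force: 98.3
```

Run:
```python
from h import *
from workcell import manip,vision
o=manip.get_obs();print(o['clock'],np.round(o['joint_pos'],2),o['position'],o['ft_force'])
chain(o,[(0,.02)])
c=vision.camera('side');t=vision.camera('top')
cv2.imwrite('pics/s2.png',np.hstack([cv2.resize(c['pixels'][130:280,270:420],(400,400)),cv2.resize(t['pixels'][180:310,360:490],(400,400))])[:,:,::-1])
```

```text
11.05 [ 0.06  0.8   0.7   1.15 -0.49  1.35 -0.27] [ 0.6702042  -0.36939653  0.13239967] [ 0.85911284  0.09331789 -5.70917403]
0 0.02 [0.002, -0.0004, -0.0008] [-0.0021, 0.0012, 0.0056]
```

View pics/s2.png

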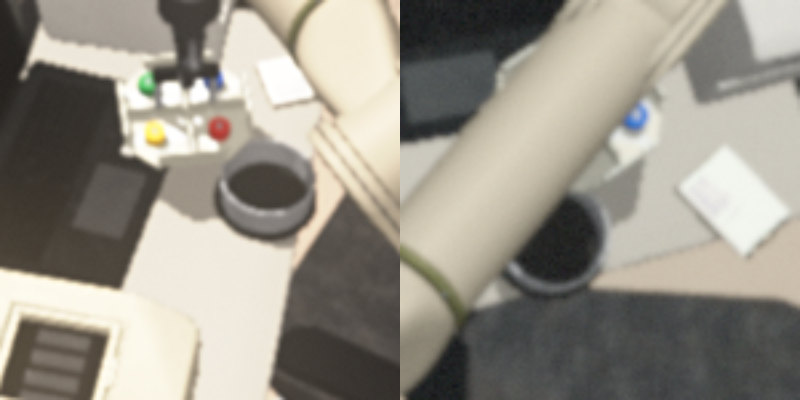

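The side view (left) shows the red bay's corner at crop (238,148) beside the bowl's far rim (230,165). Next is a pre-tilt of 10° in the air.

move_arm --motion '[[[-0.0028,-0.0028,-0.005],[-0.04,0.04,0],-1],[[-0.0028,-0.0028,-0.005],[-0.04,0.04,0],-1],[[-0.0028,-0.0028,-0.005],[-0.04,0.04,0],-1],[[-0.0028,-0.0028,-0.005],[-0.04,0.04,0],-1],[[0,0,0],[0,0,0],-1],[[0,0,0],[0,0,0],-1]]'

```text
clock: 11.75
position: [0.6585, -0.3672, 0.1492]
ee_rot: [0.953, 0.289, 0.079, 0.042]
ft_force: [0.1, 0.3, -5.1]
grip_width: 0.144
grasp_force: 98.3
```

Run:
```python
from h import *
from workcell import manip,vision
o=manip.get_obs();print(o['clock'],np.round(o['joint_pos'],2),o['position'],o['ft_force'],o['torque'])
chain(o,[(10,.02),(10,0.004)])
q=Ro.from_quat(o['ee_rot']);tilt=np.degrees(np.arccos(-q.apply([0,0,1])[2]));print('tilt',tilt)
# tray frame: tool z=-tray z; tool y = -tray y?  tray corner in tool coords
ty=-q.apply([0,1,0]);tz=-q.apply([0,0,1]);tx=np.cross(ty,tz);d0=(-tx+ty)/2**.5;l=(tx+ty)/2**.5
if abs(d0[0])<.7:print('chk',d0)
Oo=o['position']-.063*tz
c=vision.camera('side')
im=cv2.resize(c['pixels'][150:230,300:400],(800,640))[:600]
for X in [Oo+.088*d0+.0255*l,Oo+.088*d0-.0255*l]+[BOWL+[.058*np.cos(a),.058*np.sin(a),.05] for a in np.linspace(0,6.28,13)]:
    u=(proj(c,X)-[300,150]+.5)*8;cv2.circle(im,tuple(int(v) for v in u),3,(255,0,255),-1)
print('edge',(Oo+.088*d0).round(4),np.linalg.norm((Oo+.088*d0-BOWL)[:2]))
cv2.imwrite('pics/s3.png',im[:,:,::-1])
```

```text
11.75 [ 0.    0.63  0.71  1.39 -0.51  1.12 -0.21] [ 0.65845318 -0.36716076  0.14924353] [ 0.10784814  0.31722755 -5.09808917] [0.12407183 0.38423292 0.02153365]
10 0.02 [0.0014, -0.0012, 0.0033] [0.0025, -0.0046, 0.006]
10 0.004 [-0.0026, -0.0026, 0.021] [0.0, 0.0, 0.0]
tilt 10.224712980756902
edge [ 0.5845 -0.3525  0.0716] 0.04884366938337014
```

View pics/s3.png

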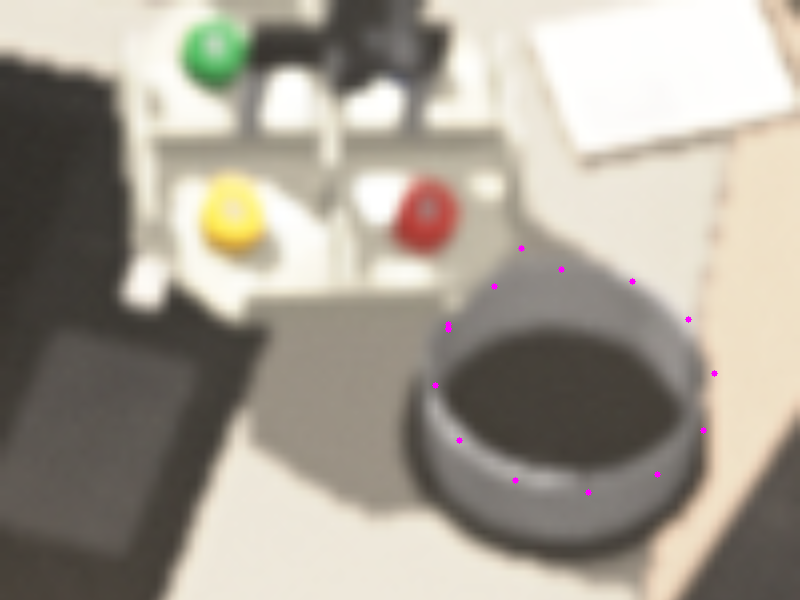

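The overlay shows the predicted edge and rim offset by the same ~2 px from what is seen, so their relative placement holds. The red mount is still mid-bay at (427,213). Lowering to feel for the rim.

move_arm --motion '[[[-0.0008,-0.0008,0.0066],[0,0,0],-1],[[-0.0008,-0.0008,0.0066],[0,0,0],-1],[[-0.0005,-0.0005,0.0039],[0,0,0],-1],[[0,0,0],[0,0,0],-1],[[0,0,0],[0,0,0],-1]]'

```text
clock: 12.3
position: [0.6582, -0.3672, 0.1347]
ee_rot: [0.953, 0.289, 0.078, 0.042]
ft_force: [0.1, -0.0, -4.6]
grip_width: 0.145
grasp_force: 98.3
```

move_arm --motion '[[[-0.0002,-0.0002,0.0013],[0,0,0],-1],[[-0.0002,-0.0002,0.0013],[0,0,0],-1],[[-0.0002,-0.0002,0.0013],[0,0,0],-1],[[0,0,0],[0,0,0],-1]]'

```text
clock: 12.7
position: [0.658, -0.367, 0.1318]
ee_rot: [0.953, 0.289, 0.078, 0.042]
ft_force: [-0.5, -0.0, -4.8]
grip_width: 0.142
grasp_force: 98.3
```

move_arm --motion '[[[-0.0002,-0.0002,0.0013],[0,0,0],-1],[[-0.0002,-0.0002,0.0013],[0,0,0],-1],[[0,0,0],[0,0,0],-1]]'

```text
clock: 13.0
position: [0.6579, -0.367, 0.1297]
ee_rot: [0.953, 0.289, 0.078, 0.042]
ft_force: [-0.7, 0.2, -5.3]
grip_width: 0.146
grasp_force: 98.3
```

move_arm --motion '[[[-0.0002,-0.0002,0.0013],[0,0,0],-1],[[0,0,0],[0,0,0],-1]]'

```text
clock: 13.2
position: [0.6579, -0.367, 0.1288]
ee_rot: [0.953, 0.289, 0.078, 0.042]
ft_force: [-0.5, 0.0, -4.8]
grip_width: 0.145
grasp_force: 98.3
```

move_arm --motion '[[[-0.0002,-0.0002,0.0013],[0,0,0],-1],[[0,0,0],[0,0,0],-1]]'

```text
clock: 13.4
position: [0.6579, -0.367, 0.1278]
ee_rot: [0.953, 0.289, 0.078, 0.042]
ft_force: [0.2, 0.3, -4.2]
grip_width: 0.143
grasp_force: 98.3
```

move_arm --motion '[[[-0.0002,-0.0002,0.0013],[0,0,0],-1],[[0,0,0],[0,0,0],-1]]'

```text
clock: 13.6
position: [0.6579, -0.367, 0.1268]
ee_rot: [0.953, 0.289, 0.078, 0.042]
ft_force: [0.1, 0.2, -6.3]
grip_width: 0.14
grasp_force: 98.3
```

move_arm --motion '[[[-0.0001,-0.0001,0.0007],[0,0,0],-1],[[0,0,0],[0,0,0],-1]]'

```text
clock: 13.8
position: [0.658, -0.3671, 0.1264]
ee_rot: [0.953, 0.289, 0.078, 0.042]
ft_force: [-0.6, -0.4, -4.5]
grip_width: 0.145
grasp_force: 98.4
```

Run:
```python
from h import *
from workcell import manip,vision
o=manip.get_obs();print(o['clock'],np.round(o['joint_pos'],2),o['position'],o['ft_force'],o['torque'])
```

```text
13.8 [ 0.01  0.65  0.7   1.41 -0.53  1.09 -0.2 ] [ 0.65796118 -0.36706257  0.12642847] [-0.62305723 -0.40798523 -4.4975616 ] [0.0421605  0.42171459 0.00147566]
```

move_arm --motion '[[[-0.0002,-0.0002,0.0013],[0,0,0],-1],[[0,0,0],[0,0,0],-1]]'

```text
clock: 14.0
position: [0.6583, -0.3672, 0.126]
ee_rot: [0.953, 0.289, 0.079, 0.042]
ft_force: [0.2, -0.2, -1.1]
grip_width: 0.142
grasp_force: 99.0
```

move_arm --motion '[[[-0.0002,-0.0002,0.0013],[0,0,0],-1],[[0,0,0],[0,0,0],-1]]'

```text
clock: 14.2
position: [0.6586, -0.3673, 0.1255]
ee_rot: [0.953, 0.289, 0.079, 0.042]
ft_force: [0.8, 0.7, 5.0]
grip_width: 0.146
grasp_force: 99.7
```

move_arm --motion '[[[-0.0002,-0.0002,0.0013],[0,0,0],-1],[[0,0,0],[0,0,0],-1]]'

```text
clock: 14.4
position: [0.659, -0.3674, 0.1252]
ee_rot: [0.953, 0.29, 0.08, 0.043]
ft_force: [2.1, -0.2, 7.4]
grip_width: 0.146
grasp_force: 100.3
```

Run:
```python
from h import *
from workcell import manip,vision
o=manip.get_obs();print(o['clock'],o['position'],o['ft_force'],o['torque'])
```

```text
14.4 [ 0.65904522 -0.36737976  0.12520524] [ 2.12088134 -0.18886966  7.42454296] [ 0.37862923  0.29691693 -0.01458023]
```

move_arm --motion '[[[0.0001,0.0001,-0.001],[0,0,0],-1],[[-0.0028,-0.0028,-0.0048],[-0.04,0.04,0],-1],[[0,0,0],[0,0,0],-1]]'

```text
clock: 14.7
position: [0.6542, -0.3671, 0.1287]
ee_rot: [0.951, 0.288, 0.099, 0.053]
ft_force: [1.1, -1.6, 3.1]
grip_width: 0.148
grasp_force: 99.6
```

move_arm --motion '[[[-0.0028,-0.0028,-0.0048],[-0.04,0.04,0],-1],[[0,0,0],[0,0,0],-1],[[0,0,0],[0,0,0],-1],[[0,0,0],[0,0,0],-1]]'

```text
clock: 15.1
position: [0.6511, -0.3661, 0.1308]
ee_rot: [0.948, 0.288, 0.117, 0.063]
ft_force: [0.2, -0.7, 7.8]
grip_width: 0.145
grasp_force: 100.1
```

```bash
cat > st.py <<'E'
from h import *
from workcell import manip,vision
o=manip.get_obs();print(o['clock'],np.round(o['joint_pos'],2),o['position'],o['ft_force'],o['torque'])
q=Ro.from_quat(o['ee_rot']);print('tilt',np.degrees(np.arccos(-q.apply([0,0,1])[2])))
c=vision.camera('side')
for k in('red','yellow','green','blue'): print(k,[(a,b.round(1)) for a,b in blobs(c,k,(310,130,405,215),smin=100)])
E
python3 st.py
```

```text
15.1 [-0.01  0.57  0.69  1.52 -0.55  0.97 -0.15] [ 0.65107309 -0.3660713   0.13079279] [ 0.17363573 -0.66093575  7.79517092] [ 0.12165994  0.67472581 -0.05534513]
tilt 15.312264271165677
red [(53, array([353.5, 181.5]))]
yellow [(46, array([330.1, 182.3]))]
green [(24, array([327.6, 161. ]))]
blue []
```

move_arm --motion '[[[-0.0028,-0.0028,-0.0056],[-0.04,0.04,0],-1],[[-0.0028,-0.0028,-0.0052],[-0.04,0.04,0],-1],[[0,0,0],[0,0,0],-1],[[0,0,0],[0,0,0],-1]]'

```text
clock: 15.55
position: [0.6425, -0.3643, 0.1359]
ee_rot: [0.942, 0.286, 0.155, 0.083]
ft_force: [-1.1, -1.8, 2.8]
grip_width: 0.143
grasp_force: 99.6
```

move_arm --motion '[[[-0.0028,-0.0028,-0.0052],[-0.04,0.04,0],-1],[[-0.0028,-0.0028,-0.0048],[-0.04,0.04,0],-1],[[0,0,0],[0,0,0],-1],[[0,0,0],[0,0,0],-1]]'

```text
clock: 15.95
position: [0.6346, -0.3624, 0.1404]
ee_rot: [0.934, 0.284, 0.193, 0.103]
ft_force: [-1.8, -0.0, 1.5]
grip_width: 0.147
grasp_force: 99.4
```

```bash
python3 st.py
```

```text
15.95 [-0.01  0.42  0.66  1.72 -0.62  0.74 -0.03] [ 0.63458171 -0.36238273  0.14036738] [-1.81198099 -0.00278654  1.53842125] [ 0.08536437  1.26563098 -0.02008842]
tilt 25.317562196356867
red [(53, array([356.4, 183.3]))]
yellow [(45, array([334.9, 184.1]))]
green [(15, array([332.3, 161.9]))]
blue []
```

move_arm --motion '[[[-0.0028,-0.0028,-0.0048],[-0.04,0.04,0],-1],[[-0.0028,-0.0028,-0.0048],[-0.04,0.04,0],-1],[[0,0,0],[0,0,0],-1],[[0,0,0],[0,0,0],-1],[[0,0,0],[0,0,0],-1]]'

```text
clock: 16.5
position: [0.6264, -0.3608, 0.1441]
ee_rot: [0.923, 0.281, 0.231, 0.124]
ft_force: [-2.4, 0.4, 1.2]
grip_width: 0.14
grasp_force: 99.5
```

move_arm --motion '[[[-0.0028,-0.0028,-0.005],[-0.04,0.04,0],-1],[[0,0,0],[0,0,0],-1],[[0,0,0],[0,0,0],-1],[[0,0,0],[0,0,0],-1],[[0,0,0],[0,0,0],-1],[[0,0,0],[0,0,0],-1]]'

```text
clock: 17.1
position: [0.6219, -0.3599, 0.1459]
ee_rot: [0.917, 0.279, 0.251, 0.134]
ft_force: [-2.3, 0.3, -1.8]
grip_width: 0.143
grasp_force: 99.2
```

```bash
python3 st.py
```

```text
17.1 [ 0.04  0.32  0.6   1.86 -0.74  0.58  0.12] [ 0.62187953 -0.35987682  0.14594567] [-2.34942701  0.29491091 -1.77697142] [ 0.17766173  1.56090639 -0.09521436]
tilt 33.02994978286712
red [(70, array([364. , 197.5]))]
yellow [(48, array([340.3, 186.5]))]
green []
blue []
```

Run:
```python
from h import *
from workcell import vision
c=vision.camera('side');print(proj(c,BOWL+[0,0,.02]),blobs(c,'red',(310,130,405,215)))
cv2.imwrite('pics/s4.png',cv2.resize(c['pixels'][150:225,300:400],(800,600))[:,:,::-1])
```

```text
[370.76226636 202.33574173] [(69, array([363.95652174, 197.46376812]))]
```

View pics/s4.png

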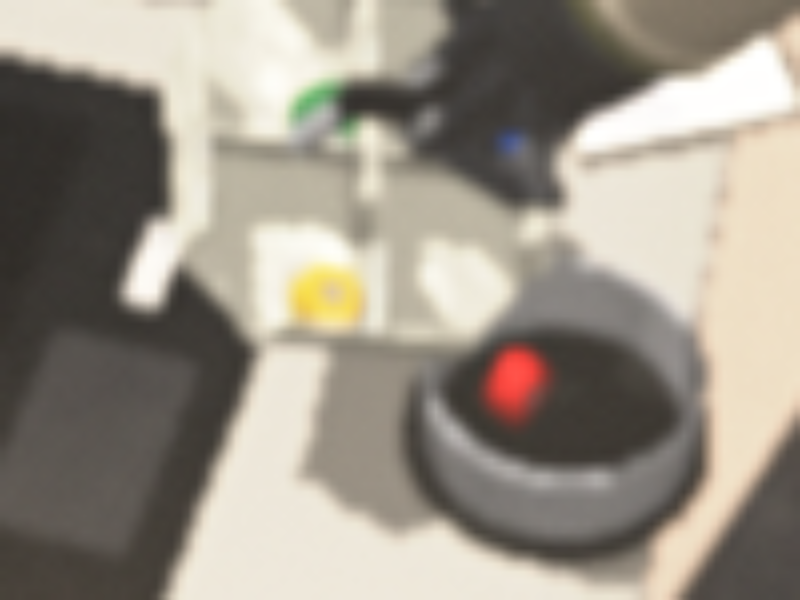

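The red mount lies in the bowl at (515,383). Yellow (330,295), green (325,110) and blue (512,143) are still in the tray.

Run:
```python
from h import *
from workcell import manip
o=manip.get_obs();q=Ro.from_quat(o['ee_rot'])
print('up 10mm',(q.inv().apply([0,0,.01])/.75).round(4))
chain(o,[(33,.05),(28,.05),(23,.05)])
```

```text
up 10mm [ 0.0051  0.0051 -0.0112]
33 0.05 [0.0304, 0.0274, -0.0578] [-0.0016, -0.0032, 0.0053]
28 0.05 [0.0049, 0.0049, 0.0102] [0.0786, -0.0786, 0.0]
23 0.05 [0.0049, 0.0049, 0.0102] [0.0786, -0.0786, 0.0]
```

move_arm --motion '[[[0.002,0.002,-0.0045],[0,0,0],-1],[[0.005,0.005,-0.011],[0,0,0],-1],[[0.01,0.01,-0.022],[0,0,0],-1],[[0.01,0.01,-0.022],[0,0,0],-1],[[0.005,0.005,-0.011],[0,0,0],-1],[[0,0,0],[0,0,0],-1]]'

```text
clock: 17.8
position: [0.6223, -0.3601, 0.2114]
ee_rot: [0.917, 0.279, 0.252, 0.135]
ft_force: [0.9, -0.2, -5.2]
grip_width: 0.144
grasp_force: 98.5
```

move_arm --motion '[[[0.003,0.003,0.006],[0.047,-0.047,0],-1],[[0.003,0.003,0.006],[0.047,-0.047,0],-1],[[0.003,0.003,0.006],[0.047,-0.047,0],-1],[[0.003,0.003,0.006],[0.047,-0.047,0],-1],[[0.003,0.003,0.006],[0.047,-0.047,0],-1],[[0.003,0.003,0.006],[0.047,-0.047,0],-1],[[0.003,0.003,0.006],[0.047,-0.047,0],-1],[[0.003,0.003,0.006],[0.047,-0.047,0],-1],[[0.003,0.003,0.006],[0.047,-0.047,0],-1],[[0.003,0.003,0.006],[0.047,-0.047,0],-1],[[0.003,0.003,0.006],[0.047,-0.047,0],-1],[[0,0,0],[0,0,0],-1]]'

```text
clock: 19.0
position: [0.6696, -0.3679, 0.1701]
ee_rot: [0.957, 0.292, 0.0, -0.001]
ft_force: [-0.0, 0.7, -5.5]
grip_width: 0.149
grasp_force: 98.4
```

```bash
python3 st.py
python3 - <<'E'
from h import *
from workcell import manip,vision
o=manip.get_obs();q=Ro.from_quat(o['ee_rot']);z=o['position'][2]
print(step(o,[*o['position'][:2],.27],toolyaw(-56.5)))
c=vision.camera('wrist')
for k in COL: print(k,[(a,b.round(0)) for a,b in blobs(c,k,(150,80,480,400))])
E
```

```text
19.0 [ 0.07  0.77  0.7   1.11 -0.47  1.41 -0.29] [ 0.66963272 -0.3679048   0.17012418] [-0.04487751  0.68322926 -5.46554988] [-0.00530223  0.0158592  -0.02155757]
tilt 0.09901896852045235
red [(67, array([363.9, 197.6]))]
yellow []
green []
blue []
(array([ 3.000e-04,  1.000e-04, -1.319e-01]), array([ 0.001 , -0.0025,  0.0077]))
red []
yellow [(1911, array([207., 240.]))]
green [(1322, array([353., 240.]))]
blue []
```

move_arm --motion '[[[0,0,-0.01],[0,0,0],-1],[[0,0,-0.024],[0,0,0],-1],[[0,0,-0.032],[0,0,0],-1],[[0,0,-0.032],[0,0,0],-1],[[0,0,-0.024],[0,0,0],-1],[[0,0,-0.01],[0,0,0.05],-1],[[0,0,0],[0,0,0.08],-1],[[0,0,0],[0,0,0.08],-1],[[0,0,0],[0,0,0.08],-1],[[0,0,0],[0,0,0.08],-1],[[0,0,0],[0,0,0.08],-1],[[0,0,0],[0,0,0],-1]]'

```text
clock: 20.3
position: [0.668, -0.3693, 0.2739]
ee_rot: [0.993, 0.117, 0.003, 0.001]
ft_force: [-0.5, 0.4, -4.3]
grip_width: 0.142
grasp_force: 98.4
```

Run:
```python
from h import *
from workcell import manip,vision
o=manip.get_obs();print(np.round(o['joint_pos'],2),o['position'])
print(step(o,[.538,.317,.27],toolyaw(-76.5)))
```

```text
[ 0.07  0.74  0.78  0.96 -0.5   1.6  -0.65] [ 0.66801233 -0.36929636  0.27392036]
(array([ 0.0442, -0.9303,  0.0034]), array([ 0.0027, -0.0064, -0.0011]))
```

move_arm --motion '[[[0,-0.01,0],[0,0,0],-1],[[0.001,-0.02,0],[0,0,0],-1],[[0.002,-0.03,0],[0,0,0],-1],[[0.002,-0.04,0],[0,0,0],-1],[[0.002,-0.04,0],[0,0,0],-1],[[0.002,-0.04,0],[0,0,0],-1],[[0.002,-0.04,0],[0,0,0],-1],[[0.002,-0.04,0],[0,0,0],-1],[[0.002,-0.04,0],[0,0,0],-1],[[0.002,-0.04,0],[0,0,0],-1],[[0.002,-0.04,0],[0,0,0],-1],[[0.002,-0.04,0],[0,0,0],-1]]'

```text
clock: 21.5
position: [0.6091, -0.0576, 0.2726]
ee_rot: [0.993, 0.119, 0.002, -0.0]
ft_force: [0.9, -0.0, -4.5]
grip_width: 0.143
grasp_force: 98.4
```

move_arm --motion '[[[0.002,-0.04,0],[0,0,0],-1],[[0.002,-0.04,0],[0,0,0],-1],[[0.002,-0.04,0],[0,0,0],-1],[[0.002,-0.04,0],[0,0,0],-1],[[0.002,-0.04,0],[0,0,0],-1],[[0.002,-0.04,0],[0,0,0],-1],[[0.002,-0.04,0],[0,0,0],-1],[[0.002,-0.04,0],[0,0,0],-1],[[0.002,-0.04,0],[0,0,0],-1],[[0.002,-0.04,0],[0,0,0],-1],[[0.002,-0.03,0],[0,0,0],-1],[[0,-0.02,0],[0,0,0],-1]]'

```text
clock: 22.7
position: [0.5458, 0.275, 0.2719]
ee_rot: [0.993, 0.12, 0.002, -0.0]
ft_force: [0.3, -1.0, -4.9]
grip_width: 0.145
grasp_force: 98.4
```

Run:
```python
from h import *
from workcell import manip,vision
o=manip.get_obs();print(np.round(o['joint_pos'],2),o['position'],o['ft_force'])
print(step(o,[.538,.317,.067],toolyaw(-76.5)))
c=vision.camera('top')
for k in COL: print(k,[(a,b.round(0)) for a,b in blobs(c,k,(170,200,260,300))])
```

```text
[-1.09  0.32  0.71  1.47 -0.21  1.42 -1.71] [0.54580303 0.27501439 0.27194613] [ 0.310737   -1.04616544 -4.91171815]
(array([ 0.0023, -0.0568,  0.2733]), array([-0.    , -0.0042,  0.0057]))
red []
yellow []
green [(48, array([199., 209.]))]
blue [(36, array([220., 266.]))]
```

Now over the mat: correct y, then lower, leaving about 6 mm to feel.

move_arm --motion '[[[0.001,-0.02,0],[0,0,0],-1],[[0.001,-0.025,0],[0,-0.004,0],-1],[[0,-0.012,0],[0,0,0],-1],[[0,0,0.015],[0,0,0],-1],[[0,0,0.03],[0,0,0],-1],[[0,0,0.04],[0,0,0],-1],[[0,0,0.04],[0,0,0],-1],[[0,0,0.04],[0,0,0],-1],[[0,0,0.04],[0,0,0],-1],[[0,0,0.035],[0,0,0],-1],[[0,0,0.02],[0,0,0],-1],[[0,0,0],[0,0,0],-1]]'

```text
clock: 23.95
position: [0.5374, 0.3131, 0.0744]
ee_rot: [0.993, 0.117, -0.002, 0.002]
ft_force: [0.2, -0.1, -4.3]
grip_width: 0.145
grasp_force: 98.4
```

move_arm --motion '[[[0,0,0.003],[0,0,0],-1],[[0,0,0.002],[0,0,0],-1],[[0,0,0.0015],[0,0,0],-1],[[0,0,0],[0,0,0],-1]]'

```text
clock: 24.35
position: [0.5388, 0.3147, 0.0724]
ee_rot: [0.993, 0.118, 0.0, 0.0]
ft_force: [0.4, -0.2, -4.8]
grip_width: 0.144
grasp_force: 98.4
```

move_arm --motion '[[[0,0,0.0013],[0,0,0],-1],[[0,0,0],[0,0,0],-1],[[0,0,0],[0,0,0],-1]]'

```text
clock: 24.65
position: [0.5385, 0.3145, 0.0709]
ee_rot: [0.993, 0.118, 0.0, 0.001]
ft_force: [0.4, 0.4, -5.0]
grip_width: 0.142
grasp_force: 98.4
```

```bash
python3 st.py
```

```text
24.65 [-1.08  0.52  0.62  1.67 -0.34  1.06 -1.69] [0.53850359 0.31446912 0.07093785] [ 0.37514694  0.43900807 -4.97445571] [-0.02126545 -0.04099556  0.06594218]
tilt 0.07411327524080709
red [(70, array([363.9, 197.4]))]
yellow []
green []
blue [(71, array([330. , 173.5]))]
```

move_arm --motion '[[[0,0,0.0013],[0,0,0],-1],[[0,0,0.0013],[0,0,0],-1],[[0,0,0],[0,0,0],-1]]'

```text
clock: 25.0
position: [0.5384, 0.3144, 0.0687]
ee_rot: [0.993, 0.118, -0.0, 0.001]
ft_force: [0.1, -0.5, -5.2]
grip_width: 0.142
grasp_force: 98.4
```

move_arm --motion '[[[0,0,0.0013],[0,0,0],-1],[[0,0,0.0013],[0,0,0],-1],[[0,0,0],[0,0,0],-1],[[0,0,0],[0,0,0],-1]]'

```text
clock: 25.4
position: [0.5385, 0.3145, 0.067]
ee_rot: [0.993, 0.118, 0.0, 0.001]
ft_force: [0.1, 0.3, -5.1]
grip_width: 0.144
grasp_force: 98.5
```

move_arm --motion '[[[0,0,0.001],[0,0,0],-1],[[0,0,0],[0,0,0],-1],[[0,0,0],[0,0,0],-1]]'

```text
clock: 25.7
position: [0.5386, 0.3144, 0.0669]
ee_rot: [0.993, 0.118, 0.0, 0.0]
ft_force: [-3.7, -1.8, 6.3]
grip_width: 0.145
grasp_force: 99.8
```

move_arm --motion '[[[0,0,0],[0,0,0],-0.6],[[0,0,0],[0,0,0],-0.4],[[0,0,0],[0,0,0],0],[[0,0,0],[0,0,0],0.3],[[0,0,0],[0,0,0],0.6],[[0,0,0],[0,0,0],0.6],[[0,0,0],[0,0,0],0.6],[[0,0,0],[0,0,0],0.6]]'

```text
clock: 26.5
position: [0.5385, 0.3144, 0.0662]
ee_rot: [0.993, 0.118, 0.0, 0.001]
ft_force: [-1.1, 0.3, -0.1]
grip_width: 0.798
grasp_force: 0.0
```

move_arm --motion '[[[0,0,-0.01],[0,0,0],0.6],[[0,0,-0.03],[0,0,0],0.6],[[0,0,-0.04],[0,0,0],0.6],[[0,0,-0.04],[0,0,0],0.6],[[0,0,-0.04],[0,0,0],0.6],[[0,0,-0.04],[0,0,0],0.6],[[0,0,-0.02],[0,0,0],0.6],[[0,0,0],[0,0,0],0.6]]'

```text
clock: 27.3
position: [0.5394, 0.315, 0.2334]
ee_rot: [0.993, 0.118, 0.002, -0.0]
ft_force: [-0.4, 0.5, -0.1]
grip_width: 0.8
grasp_force: 0.0
```

```bash
python3 st.py
python3 - <<'E'
from h import *
from workcell import manip,vision
c=vision.camera('wrist')
for k in COL: print(k,[(a,wray(c,b,.023).round(4)) for a,b in blobs(c,k,(180,90,430,300))])
cv2.imwrite('pics/w3.png',c['pixels'][:,:,::-1])
E
```

```text
27.3 [-1.12  0.38  0.69  1.49 -0.24  1.35 -1.76] [0.53940219 0.31497995 0.23343539] [-0.35747655  0.45054629 -0.07045603] [ 0.01692315 -0.02496862 -0.01148103]
tilt 0.18396556209778686
red [(70, array([363.9, 197.4]))]
yellow []
green []
blue [(71, array([330.1, 173.4]))]
red []
yellow [(595, array([0.5395, 0.378 , 0.023 ]))]
green [(389, array([0.5582, 0.3009, 0.023 ]))]
blue [(414, array([0.4837, 0.2833, 0.023 ]))]
```

View pics/w3.png

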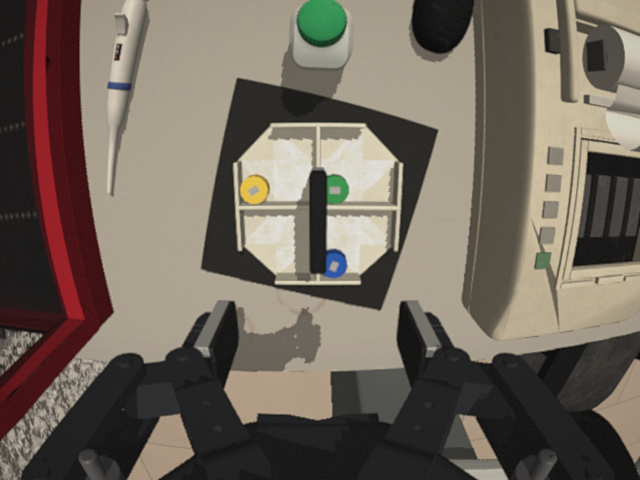

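The tray stands centred on the mat at (318,205), with yellow (254,190), green (337,189) and blue (334,264) inside it. Red is still in the bowl and the gripper is clear.

```bash
python3 -c "
from workcell import order
print(order.hand_in())"
```

```text
the job is handed in; nothing more can be done
None
```

The job is handed in, with no verdict returned: the red mount is in the bowl, and the tray stands released on the middle of its mat with the blue, green and yellow mounts still in it.

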